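# Set up the table for making open sandwiches from a recipe on a tablet

## Task

Get this kitchen table ready for making open sandwiches: first clear the cork mat by putting the jam jar and the sugar bowl upright in the middle of the green plates, one on each, whichever you like. Then slide all the slate slabs (three or four) across the table onto the mat, never lifting them, until each lies wholly on it, flat and squared up with their length across the mat's short side, side by side. Finally take the tablet out of its dock and lean it, portrait way up with its foot on the table, against the long side of the stacked trays that faces the mat, leaning back a little with its screen towards the mat, and leave everything else where it stands.

Things in the scene. Friction and masses are not known exactly. Their poses are not given: they have to be found in the camera images.
- jar_center (a point): Glass jar of red jam with an orange seal and a greenish clip-lock glass lid, round, 62 mm across, 94 mm tall; the point is half-way up on its axis, 47 mm above its foot; z is up. Loose; its wall may be gripped from above.
- bowl_knob (a point): White ceramic sugar bowl, 68 mm across, with a blue lid that does not come off (rim top 56 mm up) and a blue lid knob 22 mm across, spanning 56 to 82 mm above the bowl's foot, by which the bowl can be lifted. The point is the middle of the knob, on the axis, 69 mm above the foot; z is up. Loose.
- plate_a: Green melamine side plate, 134 mm across and 14 mm high at the rim, flat inside (90 mm across) 6 mm above its underside; origin at the centre of its underside. Loose, identical to plate_b.
- plate_b: The other green melamine plate, same size and origin as plate_a.
- mat: Thin cork prep mat fixed on the table, 170 mm along its x (away from the robot) by 300 mm along its y, 1 mm thin so that things slide on over its edge unhindered; origin at its centre, at table height.
- trays: Two wooden trays stacked rim on floor, fixed, together 170 mm along x, 260 mm along y, 100 mm high; origin at the centre of the underside; the long side at x = -85 mm faces the mat and is upright, its top edge 100 mm up is what the tablet leans on.
- dock: Grey charging dock fixed on the table right of the trays, 60 x 140 mm; two rails 40 mm high along its y make a slot 14 mm wide, open upward, whose floor is 12 mm above the table. Origin at the centre of its underside.
- tablet_center (a point): Centre of the tablet computer, a slab 200 mm tall (z), 125 mm wide (y), 10 mm thick (x), 0.35 kg; its bright screen looks to its own -x, its plain black back with a red square to +x. It starts standing upright and loose in the dock's slot, 28 mm deep, and comes out upward; it can be pinched from above across its thickness.
- tablet_foot (a point): Middle of the tablet's lower edge, 100 mm below its centre.
- slab0_center (a point): Dark slate serving slab 0: 100 mm long (its x), 50 mm wide (its y), 18 mm thick, about 0.24 kg, loose; the point is its centre, half-way up (9 mm above its underside). May be absent: three or four of slab0 to slab3 are on the table.
- slab1_center (a point): Dark slate serving slab 1: 100 mm long (its x), 50 mm wide (its y), 18 mm thick, about 0.24 kg, loose; the point is its centre, half-way up (9 mm above its underside). May be absent: three or four of slab0 to slab3 are on the table.
- slab2_center (a point): Dark slate serving slab 2: 100 mm long (its x), 50 mm wide (its y), 18 mm thick, about 0.24 kg, loose; the point is its centre, half-way up (9 mm above its underside). May be absent: three or four of slab0 to slab3 are on the table.
- slab3_center (a point): Dark slate serving slab 3: 100 mm long (its x), 50 mm wide (its y), 18 mm thick, about 0.24 kg, loose; the point is its centre, half-way up (9 mm above its underside). May be absent: three or four of slab0 to slab3 are on the table.
- mug: Blue mug, 76 mm across, 85 mm tall; origin at its underside. Loose bystander, to be left alone.
- scoop: Steel coffee scoop, about 150 mm long; origin at its underside. Loose bystander, to be left alone.
- pepper_mill: Dark wooden pepper mill, 50 mm across, 130 mm tall; origin at its underside. Loose bystander, to be left alone.
- tealight: Amber glass candle holder, 60 mm across, 45 mm tall; origin at its underside. Loose bystander, to be left alone.
- egg_timer: Yellow and white egg timer, 60 mm across, 55 mm tall; origin at its underside. Loose bystander, to be left alone.
- salt: White salt shaker, 44 mm across, 76 mm tall; origin at its underside. Loose bystander, to be left alone.

How it is judged (in metres and radians):
On the way, in this order (a step that is already met when the one before it is completed fails the run):
1. the jar and the sugar bowl stand on the green plates, one on each, let go ((((horizontal distance between jar_center and plate_a below 0.025 m and height (world z) of jar_center below 0.063 m and angle between jar_center's own z axis and vertical below 0.15 rad) and (horizontal distance between bowl_knob and plate_b below 0.025 m and height (world z) of bowl_knob below 0.085 m and angle between bowl_knob's own z axis and vertical below 0.15 rad)) or ((horizontal distance between jar_center and plate_b below 0.025 m and height (world z) of jar_center below 0.063 m and angle between jar_center's own z axis and vertical below 0.15 rad) and (horizontal distance between bowl_knob and plate_a below 0.025 m and height (world z) of bowl_knob below 0.085 m and angle between bowl_knob's own z axis and vertical below 0.15 rad))) and linear speed of each of jar, sugar_bowl below 0.02 m/s and contact force between each of jar, sugar_bowl and the fingers below 0.05 N), for 0.2 s.
2. every slab lies on the mat, squared up and let go (x of slab0_center in the frame of mat between -0.035 and 0.035 m and y of slab0_center in the frame of mat between -0.13 and 0.13 m and angle between the x axis of each of slab0_center, slab1_center, slab2_center, slab3_center and the x axis of mat, either way round below 0.26 rad and height (world z) of each of slab0_center, slab1_center, slab2_center, slab3_center below 0.014 m and angle between each of slab0_center, slab1_center, slab2_center, slab3_center's own z axis and vertical below 0.1 rad and linear speed of each of slab0, slab1, slab2, slab3 below 0.02 m/s and x of slab1_center in the frame of mat between -0.035 and 0.035 m and y of slab1_center in the frame of mat between -0.13 and 0.13 m and x of slab2_center in the frame of mat between -0.035 and 0.035 m and y of slab2_center in the frame of mat between -0.13 and 0.13 m and x of slab3_center in the frame of mat between -0.035 and 0.035 m and y of slab3_center in the frame of mat between -0.13 and 0.13 m and contact force between each of slab0, slab1, slab2, slab3 and the fingers below 0.05 N), for 0.2 s.
3. the tablet leans against the trays (angle between tablet_center's own z axis and vertical between 0.1 and 0.6 rad and angle between tablet_center's own y axis and vertical between 1.42 and 1.72 rad and height (world z) of tablet_foot below 0.02 m and contact force between tablet and trays above 0.05 N and x of tablet_center in the frame of trays below -0.085 m and x of trays in the frame of tablet_center above 0.05 m and linear speed of tablet below 0.02 m/s), for 0.2 s.
At the end, for the whole second after the job is handed in: Jar and bowl upright within 25 mm of the middles of different green plates; slabs flat on the mat (overhang at most 5 mm), length within 15 degrees of its short side; tablet foot on the table, leaning back 6 to 34 degrees on the trays, portrait, screen to the mat; all let go, at rest (all of step 2 and all of step 3 and (((horizontal distance between jar_center and plate_a below 0.025 m and height (world z) of jar_center below 0.063 m and angle between jar_center's own z axis and vertical below 0.15 rad) and (horizontal distance between bowl_knob and plate_b below 0.025 m and height (world z) of bowl_knob below 0.085 m and angle between bowl_knob's own z axis and vertical below 0.15 rad)) or ((horizontal distance between jar_center and plate_b below 0.025 m and height (world z) of jar_center below 0.063 m and angle between jar_center's own z axis and vertical below 0.15 rad) and (horizontal distance between bowl_knob and plate_a below 0.025 m and height (world z) of bowl_knob below 0.085 m and angle between bowl_knob's own z axis and vertical below 0.15 rad))) and linear speed of each of jar, sugar_bowl below 0.02 m/s and contact force between tablet and the fingers below 0.05 N); the robot touches nothing.
It fails at once if a slab is lifted off the table or tipped up ((height (world z) of slab0_center above 0.03 m or angle between slab0_center's own z axis and vertical above 0.5 rad) or (height (world z) of slab1_center above 0.03 m or angle between slab1_center's own z axis and vertical above 0.5 rad) or (height (world z) of slab2_center above 0.03 m or angle between slab2_center's own z axis and vertical above 0.5 rad) or (height (world z) of slab3_center above 0.03 m or angle between slab3_center's own z axis and vertical above 0.5 rad)).
It fails at once if the jam jar or the sugar bowl is tipped over (angle between any of jar_center, bowl_knob's own z axis and vertical above 0.8 rad).
It fails at once if the tablet falls over (angle between tablet_center's own z axis and vertical above 1.1 rad).
It fails at once if a bystander (mug, scoop, pepper mill, candle holder, egg timer, salt shaker) is pushed away more than 5 cm (distance of any of mug, scoop, pepper_mill, tealight, egg_timer, salt from where it was at the start of the episode above 0.05 m).
Of slab0, slab1, slab2, slab3 only 3 to 4 are there at a start; the rules pass over those that are not, and their reading is None.
At some moment in a run one of slab0, slab1, slab2, slab3 may be knocked a few centimetres aside while the robot is not near it.
It also fails if it takes over 192 s, if anything falls off the work surface, if the arm or the gripper's body presses on something with over 40 N, if the wrist force passes 120 N, or if a joint passes its speed limit or range.

## Robot

A 6-joint arm with a two-finger parallel gripper is mounted at the origin on the work surface. World frame = base frame: x ahead of the robot, y to its left, z up, the work surface at z = 0. Lengths are in mm, angles in rad, forces in N, time in s.
With the tool pointing down it reaches from about 300 to 825 mm from the base axis. Payload 5.4 kg.
Tool frame: the origin (TCP) lies at the very end of the fingers, on their centre line; the grasp point (between the pads) lies 19 mm behind it; z points along the fingers, y is the line along which they close (so a half turn about z gives the same grasp; the last joint's range is limited). The gripper opens to 92 mm and grips with 3 to 60 N. Pads are 20 mm wide; open, the fingers measure 128 mm over their backs; the gripper's body (75 mm by 189 mm) begins 69 mm behind the grasp point.
Start: joints at [-1.53, 0.158, 1.597, -0, 1.386, -0.21], TCP at [142.68, -557, 214.601] pointing down, gripper open.
Joint ranges: [-2.91, 2.91], [-0.94, 2.29], [0.18, 2.7], [-1.29, 4.43], [0.17, 2.64], [-3, 3]. Speed limits (rad/s): [2.57, 2.57, 3.14, 3.14, 3.14, 3.14].

## Interface

Orientations are given as [roll, pitch, yaw] about the fixed x, y, z axes, in that order (R = Rz(yaw) Ry(pitch) Rx(roll)).
In Python, from workcell import bot, vision, close_job gives the robot as it stands. The module is installed in compiled form; this text tells all that it offers.
- The arm moves only by the tool play_rows, never from a script. Its argument "moves" is a list of rows, each an object with "slide": the shift along the tool's x, y, z in m, a list of three; "roll": the turn about the tool's z in rad. In form: [{"slide": [tx, ty, tz], "roll": roll}, ...]. A call has 1 to 12 rows; each row shifts and turns the commanded pose from where the row before left it, along the tool's axes as they then stand; what a row does not reach is not made up. A row lasts 1/10 s, in which the tool goes at most 50 mm and 8.59 degrees, less where a joint would pass 70% of its speed; a pose out of reach is approached as far as the arm can. A call is refused whole if a number of a shift passes 0.05 or a number of a turn 0.15, either way. A call with a gripper value outside its range is refused whole. "fingers" is the finger opening in m, from 0 to 0.0919, set as the call begins (left out, the last holds). The fingers move at their own pace and stop on an object; "force" is the grip in N (left out, the last holds). Time passes only in rows, so rows that do not move let the fingers close. It gives the time, the measured TCP pose, the force, the opening and the grip force at its end, in the units of the state.
- bot.read_state(): the state, without advancing time (a new reading comes with each control period).
- vision.capture(name): name is "scene" or "top" or "wrist"; returns a dict with "frame" (480x640x3 uint8, red, green, blue), "range_z" (480x640 float32, mm along the optical axis (not along the pixel's ray), 0 where there is no reading), "intrinsics" (3x3 intrinsics, pixels), "rvec" (rotation vector, rad) and "tvec" (3), from world to camera coordinates, as OpenCV has them; the wrist camera has in their place "mount" (4x4, takes a point from camera to tool coordinates, whose origin is the TCP and whose axes are the flange's). Camera axes: x right, y down, z forward; pixel columns grow to the right and rows downward; lengths in mm; the calibration is good to about 2 mm. A picture is of the moment at which its call begins: read the wrist's pose just before it.
- close_job(): hands the job in; it is judged then, once.
The state is a dict: "t": time; "qpos": joint angles; "dq": joint speeds; "effort": joint torques, N m; "ee_pos": TCP position; "tcp_rot": TCP orientation; "contact_force": force on the tool from outside, world axes, zero at the start; "ft_torque": the same for the moment, N m; "gripper_width": finger opening in mm; "grip_force": force on a finger pad.
Only numpy, scipy, OpenCV 4.12 (cv2) and the standard library are available. Lean on these libraries where they do the work, as an engineer would, in place of code of your own. Each camera call takes 0.05 s, during which the arm holds its last target. There are 200 camera calls.

## Working session

There is one attempt and no reset: what is moved stays moved. The work goes in short steps, Python scripts to look and compute and a tool call to move; the robot and the scene stay as the last step left them, time stands still between calls to the robot, and variables do not carry over. Pictures are saved under pics/ and viewed, at most 14 in all, crops included, and the job is handed in when it is done.

Besides the shell and the picture viewer there is one more tool, called after "Call:" by a JSON object that holds its "fn" and its "kwargs". play_rows: Moves the arm, as the interface text tells. Its arguments: {"type":"object","properties":{"moves":{"type":"array","items":{"type":"object","properties":{"slide":{"type":"array","items":{"type":"number"}},"roll":{"type":"number"}}}},"fingers":{"type":"number"},"force":{"type":"number"}},"required":["moves"]}

```bash
mkdir -p pics
cat > h.py <<'E'
import numpy as np, cv2
from workcell import bot, vision, close_job
def grab(n):
    c=vision.capture(n); return c
def world(c):
    K=np.array(c["intrinsics"]);z=c["range_z"].astype(float)
    v,u=np.mgrid[0:480,0:640]
    P=np.stack([(u-K[0,2])/K[0,0]*z,(v-K[1,2])/K[1,1]*z,z],-1)
    R=cv2.Rodrigues(np.array(c["rvec"],float))[0];t=np.array(c["tvec"],float).ravel()
    return (P-t)@R
E
python3 - <<'E'
from h import *
s=bot.read_state();print(s)
for n in("top","scene"):
    c=grab(n);cv2.imwrite(f"pics/{n}0.png",cv2.resize(c["frame"][:,:,::-1],(800,600)))
    W=world(c);np.save(f"{n}0.npy",W);np.save(f"{n}0rgb.npy",c["frame"])
E
```

```text
{'t': 0.0, 'qpos': array([-1.53012779e+00,  1.59089793e-01,  1.59820819e+00,  2.66517366e-05,
        1.38619445e+00, -2.10098167e-01]), 'dq': array([ 0.0008044 ,  0.00067006,  0.00107391, -0.00166309,  0.00016638,
        0.00022193]), 'effort': array([-3.93978371e-04, -3.85563076e+01, -3.22108376e+01,  7.01016770e-02,
        3.78212635e-02, -1.10790322e-04]), 'ee_pos': array([ 142.64755061, -556.3859455 ,  213.60807697]), 'tcp_rot': array([-3.13974011e+00, -4.21823883e-04,  2.50761393e-01]), 'contact_force': array([-0.28453369, -0.80680906, -0.31950558]), 'ft_torque': array([ 0.01898398, -0.03146989, -0.00507267]), 'grip_force': 0.0, 'gripper_width': 91.82399424711062}
```

View pics/top0.png

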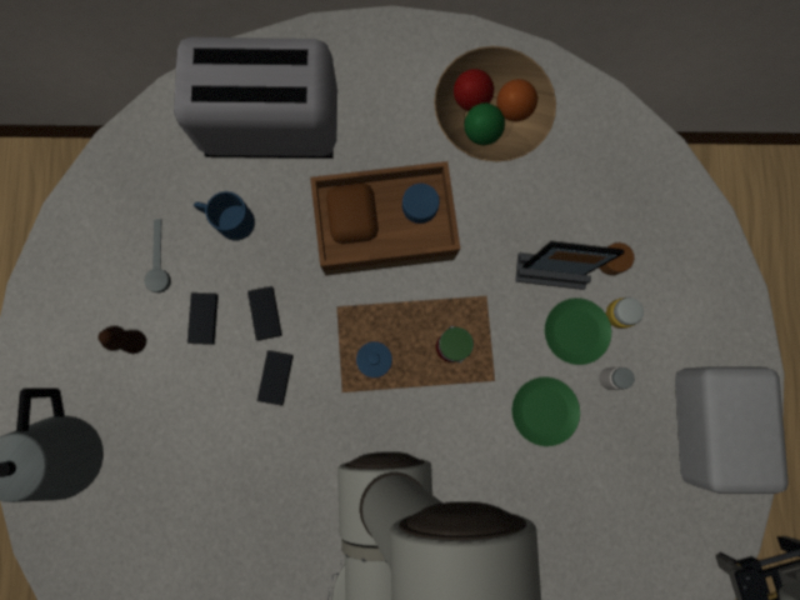

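View pics/scene0.png

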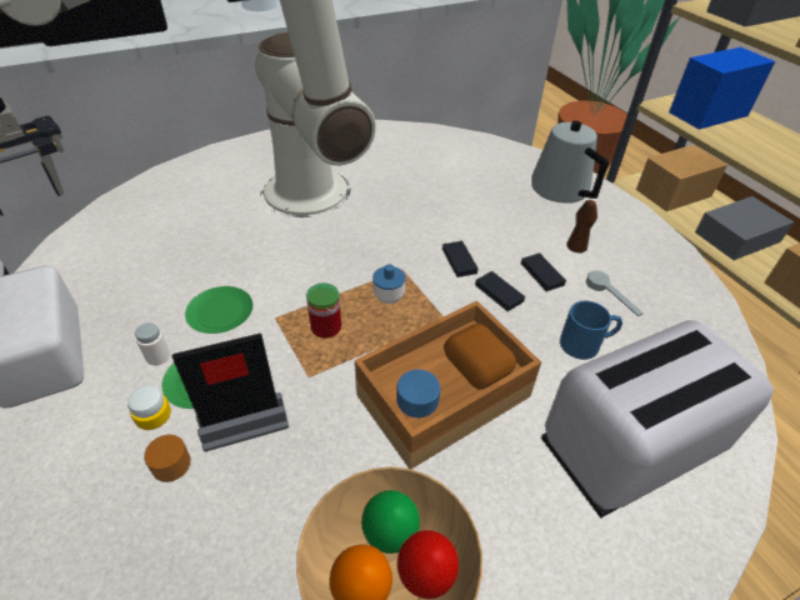

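The top view shows (800-px picture) the mat at about (415,343), with the bowl at (375,358) and the jar at (456,345). The plates are at (578,331) and (546,411), and three slabs lie at (202,318), (265,313) and (275,378). The tablet is in the dock at (570,258). The scene view shows the same three slabs.

```bash
cat >> h.py <<'E'
def rect(W,m,tag=""):
    n,l,st,_=cv2.connectedComponentsWithStats(m.astype(np.uint8))
    for i in range(1,n):
        if st[i,4]<60: continue
        p=W[l==i];z=np.median(p[:,2]);q=p[np.abs(p[:,2]-z)<8]
        (c,wh,a)=cv2.minAreaRect(q[:,:2].astype(np.float32))
        print(tag,"pix",st[i,:5],"c",np.round(c,1),"wh",np.round(wh,1),"a",round(a,1),"z",round(z,1))
E
python3 - <<'E'
from h import *
W=np.load("top0.npy");f=np.load("top0rgb.npy").astype(int)
r,g,b=f[...,0],f[...,1],f[...,2];z=W[...,2]
v,u=np.mgrid[0:480,0:640]
print("table z",np.median(z[260:330,20:60]))
rect(W,(r+g+b<150)&(z>8)&(z<30)&(v>200)&(v<340)&(u>120)&(u<260),"slab")
rect(W,(g>r+40)&(g>b+30)&(z<25)&(u>390)&(v>200),"plate")
rect(W,(z>20)&(z<110)&(u>265)&(u<400)&(v>230)&(v<315),"onmat")
rect(W,(r>b+25)&(z<8)&(u>250)&(u<410)&(v>220)&(v<330),"mat")
m=(z>90)&(z<110)&(u>240)&(u<375)&(v>120)&(v<220);rect(W,m,"trays")
d=(u>405)&(u<480)&(v>185)&(v<235)
rect(W,d&(z>30)&(z<50),"dock")
rect(W,d&(z>55),"tab")
p=W[d&(z>195)];print(len(p),p.min(0),p.max(0)) if len(p) else print(W[d].max(0))
for n,(x,y) in dict(knob=(375,358),jar=(456,344)).items():
    print(n,W[int(y*.8)-2:int(y*.8)+3,int(x*.8)-2:int(x*.8)+3].reshape(-1,3).mean(0).round(1))
rect(W,(z>62)&(z<90)&(u>280)&(u<320)&(v>265)&(v<305),"knob")
rect(W,(z>20)&(z<200)&(u>480)&(u<520)&(v>185)&(v<320),"right")
rect(W,(z>4)&(z<200)&(u>70)&(u<210)&(v>145)&(v<290),"left")
S=np.load("scene0.npy");fs=np.load("scene0rgb.npy").astype(int);zs=S[...,2]
v2,u2=np.mgrid[0:480,0:640];q=S[(u2>138)&(u2<225)&(v2>265)&(v2<345)&(zs>100)]
(c,wh,a)=cv2.minAreaRect(q[:,:2].astype(np.float32));print("tabscene",c,wh,a,q[:,2].max())
A=np.c_[q[:,1],np.ones(len(q))];print(np.linalg.lstsq(A,q[:,0],rcond=None)[0],q[:,1].min(),q[:,1].max())
E
```

```text
table z -0.509938090661583
slab pix [199 230  26  42 811] c [533.3 245.5] wh [98.2 48.8] a 12.4 z 17.1
slab pix [150 235  24  40 828] c [522.3 366.1] wh [49.5 96.6] a 88.7 z 17.0
slab pix [206 281  28  43 835] c [408.5 221.9] wh [49.3 96.5] a 80.4 z 17.0
onmat pix [349 261  30  29 666] c [ 470.7 -118.9] wh [59.1 60.6] a 45.1 z 92.6
onmat pix [285 273  29  29 665] c [443.5  31.2] wh [65.3 65.5] a 0.4 z 55.4
mat pix [ 270  237  126   77 6795] c [477.  -48.4] wh [168.5 298.1] a 4.5 z 0.2
trays pix [ 248  129  121   84 1629] c [712.7  13.2] wh [172.2 260.4] a 7.4 z 98.6
trays pix [ 261  146   42   48 1391] c [713.6  74.2] wh [105.1  84.8] a 9.2 z 106.0
trays pix [322 146  30  30 685] c [735.4 -54.2] wh [68.1 68.1] a 66.8 z 98.9
dock pix [415 210  58  17 454] c [ 613.7 -318.7] wh [139.6  24.5] a 83.5 z 38.6
tab pix [ 422  192   58   26 1083] c [ 618.8 -312.1] wh [107.7   8.9] a 78.9 z 150.8
283 [ 394.50971863 -346.41417197  195.14161759] [ 634.36289757   11.11333053 1158.82507624]
knob [444.4  28.4  81.3]
jar [ 469.4 -116.4   93.2]
knob pix [295 282   9  10  72] c [443.4  30.7] wh [20.5 18.3] a 0.9 z 80.8
right pix [481 194  27  25 441] c [ 644.2 -446.3] wh [52.4 59.2] a 83.3 z 44.4
right pix [487 238  28  24 537] c [ 537.7 -455.2] wh [52.1 50.9] a 65.8 z 52.2
right pix [481 293  27  19 404] c [ 410.3 -428.5] wh [39.3 36.8] a 89.2 z 72.7
left pix [ 155  153   49   39 1069] c [725.7 320.3] wh [99.1 71.6] a 45.7 z 49.0
left pix [115 175  22  59 584] c [645.8 452.9] wh [ 47.1 144.5] a 85.0 z 18.7
left pix [198 230  12  43 366] c [532.  262.2] wh [100.6  27.9] a 5.4 z 17.3
left pix [150 232  25  44 905] c [523.5 367. ] wh [51.3 99.2] a 88.7 z 16.9
left pix [ 78 260  39  24 653] c [477.4 493.8] wh [33.7 45.2] a 89.1 z 92.8
tabscene (889.3643798828125, -291.493408203125) (571.8329467773438, 122.12093353271484) 6.472384929656982 814.5620039165101
[1.21344262e-01 6.70553591e+02] -384.029769248808 -259.68596722522403
```

```bash
cat >> h.py <<'E'
def plan(x,y,z,yaw=None,step=40.):
    """rows for a shift in the present tool axes, then a roll"""
    s=bot.read_state();p=s["ee_pos"];ps=s["tcp_rot"][2]
    d=np.array([x,y,z])-p;c,sn=np.cos(ps),np.sin(ps)
    t=np.array([c*d[0]+sn*d[1],sn*d[0]-c*d[1],-d[2]])
    n=max(1,int(np.ceil(np.abs(t).max()/step)))
    print("at",p.round(1),"yaw",round(ps,3),"rpy",s["tcp_rot"].round(3),"q",s["qpos"].round(2),"w",round(s["gripper_width"],1),"f",s["contact_force"].round(1),"t",round(s["t"],1))
    print("tool shift mm",t.round(1),"rows",n,"each",(t/n/1000).round(4),"" if yaw is None else f"roll {ps-yaw:.3f}")
E
python3 - <<'E'
from h import *
W=np.load("top0.npy");f=np.load("top0rgb.npy").astype(int)
r,g,b=f[...,0],f[...,1],f[...,2];z=W[...,2];v,u=np.mgrid[0:480,0:640]
print(f[265,462],f[328,437])
rect(W,(g>r*1.6)&(g>b*1.3)&(z<25)&(u>390)&(v>200),"plate")
plan(470,-118,214,0.08)
E
```

```text
[34 65 38] [36 67 41]
plate pix [ 437  239   51   52 2080] c [ 502.5 -367.3] wh [124.1 126.5] a 87.6 z 6.4
plate pix [ 410  303   53   53 2210] c [ 346.4 -299.1] wh [123.6 127.1] a 0.2 z 6.5
at [ 142.6 -556.5  213.7] yaw 0.251 rpy [-3.14  -0.     0.251] q [-1.53  0.16  1.6  -0.    1.39 -0.21] w 92.0 f [ 0.1 -0.5 -0.6] t 0.1
tool shift mm [ 4.259e+02 -3.435e+02 -3.000e-01] rows 11 each [ 0.0387 -0.0312 -0.    ] roll 0.171
```

Call:
{"fn": "play_rows", "kwargs": {"moves": [{"slide":[0,-0.045,0]},{"slide":[0,-0.045,0]},{"slide":[0,-0.045,0]},{"slide":[0,-0.045,0]},{"slide":[0.0425,-0.0164,0]},{"slide":[0.0425,-0.0164,0]},{"slide":[0.0425,-0.0164,0]},{"slide":[0.0425,-0.0164,0]},{"slide":[0.0425,-0.0164,0]},{"slide":[0.0425,-0.0164,0]},{"slide":[0.0425,-0.0164,0]},{"slide":[0.0425,-0.0164,0]}], "fingers": 0.0919}}

```text
$.moves[0]: bad value
```

Call:
{"fn": "play_rows", "kwargs": {"moves": [{"slide":[0.0425,-0.0164,0]},{"slide":[0.0425,-0.0164,0]},{"roll":0.1},{"roll":0.071},{}]}}

```text
$.moves[0]: bad value
```

```bash
cat >> h.py <<'E'
def wristworld():
    s=bot.read_state();c=vision.capture("wrist")
    from scipy.spatial.transform import Rotation as Ro
    R=Ro.from_euler("xyz",s["tcp_rot"]).as_matrix()
    K=np.array(c["intrinsics"]);z=c["range_z"].astype(float);v,u=np.mgrid[0:480,0:640]
    P=np.stack([(u-K[0,2])/K[0,0]*z,(v-K[1,2])/K[1,1]*z,z],-1);M=np.array(c["mount"],float)
    W=(P@M[:3,:3].T+M[:3,3])@R.T+s["ee_pos"];W[z==0]=np.nan
    return W,c["frame"]
E
python3 - <<'E'
from h import *
plan(470,-118,40)
W,f=wristworld();cv2.imwrite("pics/w1.png",f[:,:,::-1])
z=W[...,2];rect(W,(z>85)&(z<100)&(abs(W[...,0]-470)<60)&(abs(W[...,1]+118)<60),"lid")
E
```

```text
at [ 142.6 -556.5  213.7] yaw 0.251 rpy [-3.14  -0.     0.251] q [-1.53  0.16  1.6  -0.    1.39 -0.21] w 92.0 f [ 0.1 -0.5 -0.6] t 0.1
tool shift mm [ 425.9 -343.5  173.7] rows 11 each [ 0.0387 -0.0312  0.0158]
```

View pics/w1.png

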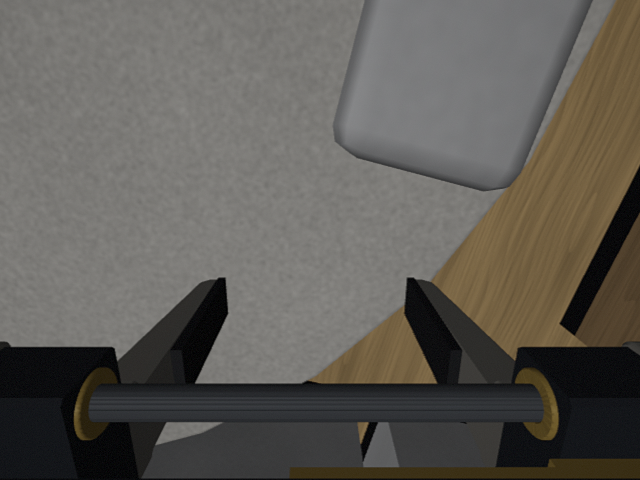

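The move was refused because each row needs both keys. The picture shows the arm still at its start, with the white box at (450,90).

Call:
{"fn": "play_rows", "kwargs": {"moves": [{"slide":[0,-0.045,0],"roll":0},{"slide":[0,-0.045,0],"roll":0},{"slide":[0,-0.045,0],"roll":0},{"slide":[0,-0.045,0],"roll":0},{"slide":[0.0425,-0.0164,0],"roll":0},{"slide":[0.0425,-0.0164,0],"roll":0},{"slide":[0.0425,-0.0164,0],"roll":0},{"slide":[0.0425,-0.0164,0],"roll":0},{"slide":[0.0425,-0.0164,0],"roll":0},{"slide":[0.0425,-0.0164,0],"roll":0},{"slide":[0.0425,-0.0164,0],"roll":0},{"slide":[0.0425,-0.0164,0],"roll":0}], "fingers": 0.0919}}

```text
t: 1.35
ee_pos: [396.1, -169.6, 214.6]
tcp_rot: [3.141, -0.0, 0.251]
contact_force: [-0.6, -0.2, 0.1]
gripper_width: 91.8
grip_force: 0.0
```

Call:
{"fn": "play_rows", "kwargs": {"moves": [{"slide":[0.0425,-0.0164,0],"roll":0},{"slide":[0.0425,-0.0164,0],"roll":0},{"slide":[0,0,0],"roll":0.1},{"slide":[0,0,0],"roll":0.071},{"slide":[0,0,0],"roll":0}]}}

```text
t: 1.85
ee_pos: [469.0, -117.8, 214.2]
tcp_rot: [-3.141, 0.001, 0.081]
contact_force: [0.1, -0.8, 0.2]
gripper_width: 91.6
grip_force: 0.0
```

Run:
```python
from h import *
plan(470,-118,40)
W,f=wristworld();cv2.imwrite("pics/w1b.png",f[:,:,::-1])
z=W[...,2];rect(W,(z>85)&(z<100)&(abs(W[...,0]-470)<60)&(abs(W[...,1]+118)<60),"lid")
```

```text
at [ 469.  -117.8  214.2] yaw 0.081 rpy [-3.141e+00  1.000e-03  8.100e-02] q [-0.5  -0.08  1.85 -0.    1.38  0.99] w 91.6 f [ 0.1 -0.8  0.2] t 1.9
tool shift mm [  1.    0.3 174.2] rows 5 each [0.0002 0.0001 0.0348] 
lid pix [ 280  192   73   72 4114] c [ 471.3 -116.9] wh [60.6 60.7] a 2.2 z 93.1
```

Call:
{"fn": "play_rows", "kwargs": {"moves": [{"slide":[0.0016,-0.0007,0.035],"roll":0},{"slide":[0,0,0.035],"roll":0},{"slide":[0,0,0.035],"roll":0},{"slide":[0,0,0.035],"roll":0},{"slide":[0,0,0.035],"roll":0},{"slide":[0,0,0],"roll":0}]}}

```text
t: 2.5
ee_pos: [466.3, -115.6, 35.2]
tcp_rot: [-3.136, 0.009, 0.08]
contact_force: [-0.1, 0.9, -0.5]
gripper_width: 92.2
grip_force: 0.0
```

Call:
{"fn": "play_rows", "kwargs": {"moves": [{"slide":[0,0,0],"roll":0},{"slide":[0,0,0],"roll":0},{"slide":[0,0,0],"roll":0},{"slide":[0,0,0],"roll":0},{"slide":[0,0,0],"roll":0},{"slide":[0,0,0],"roll":0},{"slide":[0,0,-0.02],"roll":0},{"slide":[0,0,-0.03],"roll":0},{"slide":[0,0,-0.03],"roll":0},{"slide":[0,0,-0.02],"roll":0}], "fingers": 0.05, "force": 20}}

```text
t: 3.5
ee_pos: [470.8, -117.5, 141.2]
tcp_rot: [3.141, -0.001, 0.08]
contact_force: [0.3, -0.2, -4.1]
gripper_width: 61.6
grip_force: 20.0
```

Run:
```python
from h import *
plan(502.5,-367.3,140)
W,f=wristworld();z=W[...,2]
cv2.imwrite("pics/w2.png",f[:,:,::-1])
```

```text
at [ 470.8 -117.5  141.2] yaw 0.08 rpy [ 3.141e+00 -1.000e-03  8.000e-02] q [-0.49 -0.01  1.92  0.    1.22  1.  ] w 61.6 f [ 0.3 -0.2 -4.1] t 3.5
tool shift mm [ 11.7 251.6   1.2] rows 7 each [0.0017 0.0359 0.0002]
```

Call:
{"fn": "play_rows", "kwargs": {"moves": [{"slide":[0.0012,0.012,0],"roll":0},{"slide":[0.0012,0.025,0],"roll":0},{"slide":[0.0012,0.03,0],"roll":0},{"slide":[0.0012,0.03,0],"roll":0},{"slide":[0.0012,0.03,0],"roll":0},{"slide":[0.0012,0.03,0],"roll":0},{"slide":[0.0012,0.03,0],"roll":0},{"slide":[0.0012,0.03,0],"roll":0},{"slide":[0.0012,0.022,0],"roll":0},{"slide":[0.0012,0.0126,0],"roll":0},{"slide":[0,0,0],"roll":0}]}}

```text
t: 4.65
ee_pos: [501.6, -368.3, 137.5]
tcp_rot: [-3.14, 0.002, 0.078]
contact_force: [-0.2, 0.9, -3.0]
gripper_width: 61.5
grip_force: 20.0
```

Run:
```python
from h import *
plan(502.5,-367.3,46)
c=grab("top");W=world(c);f=c["frame"].astype(int);r,g,b=f[...,0],f[...,1],f[...,2];z=W[...,2];v,u=np.mgrid[0:480,0:640]
rect(W,(g>r*1.6)&(g>b*1.3)&(z<25)&(u>390)&(v>200),"plate")
```

```text
at [ 501.6 -368.3  137.5] yaw 0.078 rpy [-3.14e+00  2.00e-03  7.80e-02] q [-0.83  0.35  1.53 -0.    1.27  0.67] w 61.5 f [-0.2  0.9 -3. ] t 4.7
tool shift mm [ 1.  -0.9 91.5] rows 3 each [ 0.0003 -0.0003  0.0305] 
plate pix [437 241  30  50 794] c [ 493.3 -339.4] wh [121.9  66.5] a 22.1 z 6.6
plate pix [410 303  40  43 888] c [ 370.4 -273. ] wh [ 55.7 124.5] a 48.1 z 6.6
```

Call:
{"fn": "play_rows", "kwargs": {"moves": [{"slide":[0,0,0.03],"roll":0},{"slide":[0,0,0.03],"roll":0},{"slide":[0,0,0.02],"roll":0},{"slide":[0,0,0.008],"roll":0},{"slide":[0,0,0.003],"roll":0},{"slide":[0,0,0.0],"roll":0},{"slide":[0,0,0.0],"roll":0}]}}

```text
t: 5.4
ee_pos: [503.4, -367.9, 50.2]
tcp_rot: [3.14, -0.002, 0.08]
contact_force: [0.0, -0.3, -2.9]
gripper_width: 61.7
grip_force: 20.0
```

Call:
{"fn": "play_rows", "kwargs": {"moves": [{"slide":[0,0,0],"roll":0},{"slide":[0,0,0],"roll":0},{"slide":[0,0,0],"roll":0},{"slide":[0,0,-0.02],"roll":0},{"slide":[0,0,-0.04],"roll":0},{"slide":[0,0,-0.04],"roll":0},{"slide":[0,0,-0.03],"roll":0},{"slide":[0,0,0],"roll":0}], "fingers": 0.08}}

```text
t: 6.2
ee_pos: [505.1, -369.9, 185.3]
tcp_rot: [3.133, -0.007, 0.08]
contact_force: [1.2, -0.4, 0.3]
gripper_width: 80.2
grip_force: 0.0
```

Run:
```python
from h import *
W,f=wristworld();z=W[...,2]
rect(W,(z>92)&(z<108)&(abs(W[...,0]-502)<60)&(abs(W[...,1]+367)<60),"lid")
plan(443.4,31,175)
```

```text
lid pix [ 271  207   82   79 5073] c [ 503.4 -367. ] wh [60.6 60.3] a 6.5 z 99.1
at [ 503.9 -368.8  182. ] yaw 0.08 rpy [ 3.137 -0.004  0.08 ] q [-0.82  0.3   1.49  0.    1.34  0.67] w 79.7 f [-0.  -0.1 -0.2] t 6.2
tool shift mm [ -28.5 -403.3    7. ] rows 11 each [-0.0026 -0.0367  0.0006]
```

Call:
{"fn": "play_rows", "kwargs": {"moves": [{"slide":[-0.0026,-0.0367,0],"roll":0},{"slide":[-0.0026,-0.0367,0],"roll":0},{"slide":[-0.0026,-0.0367,0],"roll":0},{"slide":[-0.0026,-0.0367,0],"roll":0},{"slide":[-0.0026,-0.0367,0],"roll":0},{"slide":[-0.0026,-0.0367,0],"roll":0},{"slide":[-0.0026,-0.0367,0],"roll":0},{"slide":[-0.0026,-0.0367,0],"roll":0},{"slide":[-0.0026,-0.0367,0],"roll":0},{"slide":[-0.0026,-0.0367,0],"roll":0},{"slide":[-0.0026,-0.0367,0],"roll":0},{"slide":[0,0,0],"roll":0}], "fingers": 0.05}}

```text
t: 7.45
ee_pos: [439.9, 36.3, 176.9]
tcp_rot: [-3.14, 0.003, 0.084]
contact_force: [-0.4, 0.5, -0.1]
gripper_width: 50.0
grip_force: 0.0
```

Run:
```python
from h import *
W,f=wristworld();z=W[...,2]
rect(W,(z>76)&(z<90)&(abs(W[...,0]-443)<30)&(abs(W[...,1]-31)<30),"knob")
plan(443.4,31,61)
```

```text
knob pix [308 222  28  28 603] c [443.9  33.3] wh [21.  20.8] a 4.9 z 81.0
at [440.6  34.4 177.1] yaw 0.083 rpy [-3.141e+00  3.000e-03  8.300e-02] q [-0.2  -0.16  2.   -0.    1.31  1.29] w 50.1 f [ 0.6 -0.1  0.1] t 7.5
tool shift mm [  2.5   3.6 116.1] rows 3 each [0.0008 0.0012 0.0387]
```

Call:
{"fn": "play_rows", "kwargs": {"moves": [{"slide":[0.0028,0.002,0.03],"roll":0},{"slide":[0,0,0.03],"roll":0},{"slide":[0,0,0.03],"roll":0},{"slide":[0,0,0.017],"roll":0},{"slide":[0,0,0.008],"roll":0},{"slide":[0,0,0],"roll":0},{"slide":[0,0,0],"roll":0}]}}

```text
t: 8.2
ee_pos: [445.5, 30.5, 64.2]
tcp_rot: [3.141, -0.001, 0.079]
contact_force: [0.2, 0.5, 0.2]
gripper_width: 50.6
grip_force: 0.0
```

Call:
{"fn": "play_rows", "kwargs": {"moves": [{"slide":[0,0,0],"roll":0},{"slide":[0,0,0],"roll":0},{"slide":[0,0,0],"roll":0},{"slide":[0,0,0],"roll":0},{"slide":[0,0,0],"roll":0},{"slide":[0,0,-0.015],"roll":0},{"slide":[0,0,-0.025],"roll":0},{"slide":[0,0,-0.025],"roll":0},{"slide":[0,0,-0.015],"roll":0},{"slide":[0,0,0],"roll":0}], "fingers": 0.005, "force": 25}}

```text
t: 9.2
ee_pos: [446.2, 30.8, 145.4]
tcp_rot: [3.14, -0.004, 0.08]
contact_force: [0.7, 0.2, -3.3]
gripper_width: 21.2
grip_force: 25.0
```

Run:
```python
from h import *
plan(346.4,-299.1,140)
```

```text
at [446.2  30.8 145.4] yaw 0.08 rpy [ 3.14  -0.004  0.08 ] q [-0.2  -0.12  2.02 -0.    1.24  1.29] w 21.2 f [ 0.7  0.2 -3.3] t 9.2
tool shift mm [-125.8  320.8    5.4] rows 9 each [-0.014   0.0356  0.0006]
```

Call:
{"fn": "play_rows", "kwargs": {"moves": [{"slide":[-0.0057,0.0146,0],"roll":0},{"slide":[-0.0114,0.0292,0],"roll":0},{"slide":[-0.0114,0.0292,0],"roll":0},{"slide":[-0.0114,0.0292,0],"roll":0},{"slide":[-0.0114,0.0292,0],"roll":0},{"slide":[-0.0114,0.0292,0],"roll":0},{"slide":[-0.0114,0.0292,0],"roll":0},{"slide":[-0.0114,0.0292,0],"roll":0},{"slide":[-0.0114,0.0292,0],"roll":0},{"slide":[-0.0114,0.0292,0],"roll":0},{"slide":[-0.0114,0.0292,0],"roll":0},{"slide":[-0.0057,0.0146,0],"roll":0}]}}

```text
t: 10.4
ee_pos: [344.1, -300.3, 142.1]
tcp_rot: [-3.14, 0.001, 0.078]
contact_force: [-0.3, 0.7, -2.9]
gripper_width: 21.1
grip_force: 25.0
```

Call:
{"fn": "play_rows", "kwargs": {"moves": [{"slide":[0,0,0],"roll":0},{"slide":[0,0,0.02],"roll":0},{"slide":[0,0,0.02],"roll":0},{"slide":[0,0,0.01],"roll":0},{"slide":[0,0,0],"roll":0},{"slide":[0,0,0],"roll":0}]}}

```text
t: 11.0
ee_pos: [345.8, -298.7, 93.9]
tcp_rot: [-3.142, -0.0, 0.08]
contact_force: [-0.6, 1.0, -2.7]
gripper_width: 21.3
grip_force: 25.0
```

Run:
```python
from h import *
plan(346.4,-299.1,70)
```

```text
at [ 345.8 -298.7   93.9] yaw 0.08 rpy [-3.142 -0.     0.08 ] q [-0.98 -0.02  2.03  0.    1.12  0.51] w 21.3 f [-0.6  1.  -2.7] t 11.0
tool shift mm [ 0.6  0.4 23.9] rows 1 each [0.0006 0.0004 0.0239]
```

Call:
{"fn": "play_rows", "kwargs": {"moves": [{"slide":[0,0,0.012],"roll":0},{"slide":[0,0,0.007],"roll":0},{"slide":[0,0,0.004],"roll":0},{"slide":[0,0,0],"roll":0},{"slide":[0,0,0],"roll":0}]}}

```text
t: 11.5
ee_pos: [345.4, -299.2, 70.5]
tcp_rot: [3.141, 0.0, 0.08]
contact_force: [-1.0, -1.1, -2.1]
gripper_width: 21.3
grip_force: 25.0
```

Call:
{"fn": "play_rows", "kwargs": {"moves": [{"slide":[0,0,0],"roll":0},{"slide":[0,0,0],"roll":0},{"slide":[0,0,0],"roll":0},{"slide":[0,0,-0.02],"roll":0},{"slide":[0,0,-0.04],"roll":0},{"slide":[0,0,-0.04],"roll":0},{"slide":[0,0,-0.01],"roll":0},{"slide":[0,0,0],"roll":0}], "fingers": 0.05}}

```text
t: 12.3
ee_pos: [346.3, -300.4, 182.6]
tcp_rot: [3.137, -0.002, 0.08]
contact_force: [0.0, -0.0, 0.0]
gripper_width: 49.6
grip_force: 0.0
```

```bash
cat >> h.py <<'E'
def slabs(c=None):
    c=c or grab("top");W=world(c);f=c["frame"].astype(int);z=W[...,2];v,u=np.mgrid[0:480,0:640]
    rect(W,(f.sum(2)<150)&(z>10)&(z<30)&(v>200)&(v<340)&(u>100)&(u<420),"slab")
E
python3 - <<'E'
from h import *
W,f=wristworld();z=W[...,2]
rect(W,(z>83)&(z<92)&(abs(W[...,0]-346)<30)&(abs(W[...,1]+299)<30),"knob")
slabs()
plan(533,247,150,0.18)
E
```

```text
knob pix [299 230  28  28 579] c [ 344.2 -297.5] wh [20.3 21.3] a 41.3 z 86.9
slab pix [260 206 104  14 170] c [628.3   2.5] wh [  2.5 255.8] a 7.7 z 20.4
slab pix [199 230  26  42 805] c [533.3 245.8] wh [98.3 48.5] a 12.1 z 17.0
slab pix [151 235  23  40 817] c [522.1 366.2] wh [50.2 96.3] a 88.4 z 16.8
slab pix [101 264  15  19  92] c [474.2 489.2] wh [20.9 43.6] a 74.0 z 21.0
slab pix [206 281  28  43 823] c [408.4 221.6] wh [49.4 97. ] a 80.5 z 17.1
at [ 345.  -298.5  179.3] yaw 0.08 rpy [-3.14e+00  1.00e-03  8.00e-02] q [-0.98 -0.13  1.96 -0.    1.31  0.51] w 50.0 f [-0.8 -0.1 -0. ] t 12.4
tool shift mm [ 230.9 -528.8   29.3] rows 14 each [ 0.0165 -0.0378  0.0021] roll -0.100
```

Call:
{"fn": "play_rows", "kwargs": {"moves": [{"slide":[0.0165,-0.0378,0],"roll":0},{"slide":[0.0165,-0.0378,0],"roll":0},{"slide":[0.0165,-0.0378,0],"roll":0},{"slide":[0.0165,-0.0378,0],"roll":0},{"slide":[0.0165,-0.0378,0],"roll":0},{"slide":[0.0165,-0.0378,0],"roll":0},{"slide":[0.0165,-0.0378,0],"roll":0},{"slide":[0.0165,-0.0378,0],"roll":0},{"slide":[0.0165,-0.0378,0],"roll":0},{"slide":[0.0165,-0.0378,0],"roll":0},{"slide":[0.0165,-0.0378,0],"roll":0},{"slide":[0.0165,-0.0378,0],"roll":0}], "fingers": 0.08}}

```text
t: 13.6
ee_pos: [505.4, 170.5, 177.9]
tcp_rot: [3.141, 0.004, 0.08]
contact_force: [0.8, -0.8, -0.2]
gripper_width: 80.1
grip_force: 0.0
```

Call:
{"fn": "play_rows", "kwargs": {"moves": [{"slide":[0.0165,-0.0378,0],"roll":0},{"slide":[0.0165,-0.0378,0],"roll":0},{"slide":[0,0,0.03],"roll":-0.07},{"slide":[0,0,0],"roll":-0.06},{"slide":[0,0,0],"roll":0},{"slide":[0,0,0],"roll":0}]}}

```text
t: 14.2
ee_pos: [532.8, 246.5, 149.2]
tcp_rot: [3.142, 0.002, 0.208]
contact_force: [0.3, -0.0, 0.3]
gripper_width: 79.7
grip_force: 0.0
```

```bash
cat >> h.py <<'E'
def wslab(x,y,zt=5,yaw=None):
    W,f=wristworld();z=W[...,2];m=(z>12)&(z<24)&(abs(W[...,0]-x)<85)&(abs(W[...,1]-y)<50)&(f.astype(int).sum(2)<170)
    rect(W,m,"slab")
    return W,f
E
python3 - <<'E'
from h import *
W,f=wslab(533,246);cv2.imwrite("pics/w3.png",f[:,:,::-1])
plan(533,246,5,0.21)
E
```

```text
slab pix [ 286  167   59  112 6250] c [535.4 248.5] wh [98.7 48.8] a 11.8 z 17.1
slab pix [302 300  51  25 656] c [455.3 219.3] wh [46.6 14.8] a 89.3 z 17.0
at [533.3 246.5 150. ] yaw 0.208 rpy [3.142e+00 1.000e-03 2.080e-01] q [ 0.23  0.25  1.63 -0.    1.27  1.59] w 79.7 f [0.1 0.5 0.5] t 14.2
tool shift mm [ -0.4   0.5 145. ] rows 4 each [-0.0001  0.0001  0.0363] roll -0.002
```

View pics/w3.png

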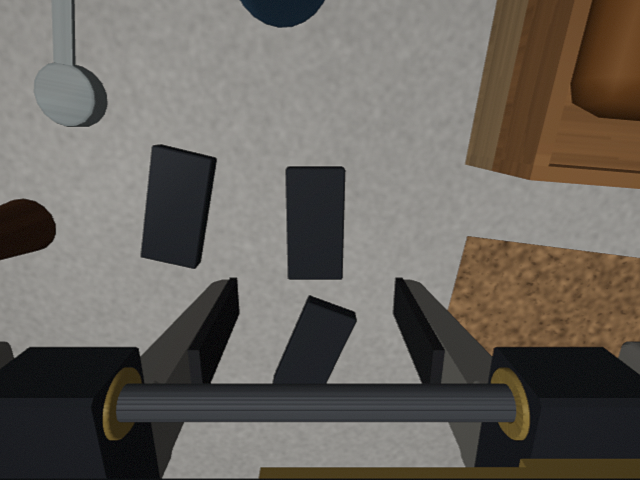

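The slab is centred between the fingers at (315,222), so I'm going down.

Call:
{"fn": "play_rows", "kwargs": {"moves": [{"slide":[0.0015,-0.001,0.04],"roll":0},{"slide":[0,0,0.04],"roll":0},{"slide":[0,0,0.03],"roll":0},{"slide":[0,0,0.02],"roll":0},{"slide":[0,0,0.01],"roll":0},{"slide":[0,0,0.004],"roll":0},{"slide":[0,0,0],"roll":0}]}}

```text
t: 14.95
ee_pos: [535.4, 248.1, 7.2]
tcp_rot: [-3.142, -0.001, 0.209]
contact_force: [-0.6, 0.5, 0.5]
gripper_width: 79.9
grip_force: 0.0
```

Call:
{"fn": "play_rows", "kwargs": {"moves": [{"slide":[0,0,0],"roll":0},{"slide":[0,0,0],"roll":0},{"slide":[0,0,0],"roll":0},{"slide":[0,0,0],"roll":0},{"slide":[0,0,0],"roll":0}], "fingers": 0.04, "force": 15}}

```text
t: 15.45
ee_pos: [535.1, 248.2, 7.1]
tcp_rot: [3.142, -0.001, 0.21]
contact_force: [-0.3, -0.6, 2.6]
gripper_width: 49.7
grip_force: 15.0
```

Run:
```python
from h import *
plan(484.5,-143,6,0.079)
```

```text
at [535.1 248.2   7.1] yaw 0.21 rpy [ 3.142e+00 -1.000e-03  2.100e-01] q [ 0.23  0.44  1.7  -0.    1.01  1.59] w 49.7 f [-0.3 -0.6  2.6] t 15.4
tool shift mm [-131.   372.1    1.1] rows 10 each [-0.0131  0.0372  0.0001] roll 0.131
```

Call:
{"fn": "play_rows", "kwargs": {"moves": [{"slide":[-0.0035,0.0098,0],"roll":0},{"slide":[-0.0069,0.0196,0],"roll":0},{"slide":[-0.0069,0.0196,0],"roll":0},{"slide":[-0.0069,0.0196,0],"roll":0},{"slide":[-0.0069,0.0196,0],"roll":0},{"slide":[-0.0069,0.0196,0],"roll":0},{"slide":[-0.0069,0.0196,0],"roll":0},{"slide":[-0.0069,0.0196,0],"roll":0},{"slide":[-0.0069,0.0196,0],"roll":0},{"slide":[-0.0069,0.0196,0],"roll":0},{"slide":[-0.0069,0.0196,0],"roll":0},{"slide":[-0.0069,0.0196,0],"roll":0}]}}

```text
t: 16.65
ee_pos: [504.2, 10.3, 7.1]
tcp_rot: [-3.141, -0.001, 0.209]
contact_force: [1.3, 2.5, 3.2]
gripper_width: 49.8
grip_force: 15.0
```

Call:
{"fn": "play_rows", "kwargs": {"moves": [{"slide":[-0.0069,0.0196,0],"roll":0},{"slide":[-0.0069,0.0196,0],"roll":0},{"slide":[-0.0069,0.0196,0],"roll":0},{"slide":[-0.0069,0.0196,0],"roll":0},{"slide":[-0.0069,0.0196,0],"roll":0},{"slide":[-0.0069,0.0196,0],"roll":0},{"slide":[-0.0069,0.0196,0],"roll":0},{"slide":[-0.0035,0.0098,0],"roll":0},{"slide":[0,0,0],"roll":0.065},{"slide":[0,0,0],"roll":0.065},{"slide":[0,0,0],"roll":0}]}}

```text
t: 17.75
ee_pos: [484.0, -144.4, 7.1]
tcp_rot: [3.14, -0.0, 0.079]
contact_force: [-1.0, -1.1, 5.6]
gripper_width: 49.7
grip_force: 15.0
```

Run:
```python
from h import *
plan(484.5,-143,6,0.079)
c=grab("top");cv2.imwrite("pics/t2.png",cv2.resize(c["frame"][:,:,::-1],(800,600)));slabs(c)
```

```text
at [ 484.  -144.4    7.1] yaw 0.079 rpy [ 3.14  -0.     0.079] q [-0.53  0.25  1.94 -0.    0.95  0.96] w 49.7 f [-1.  -1.1  5.6] t 17.8
tool shift mm [ 0.6 -1.4  1.1] rows 1 each [ 0.0006 -0.0014  0.0011] roll -0.000
slab pix [260 205 104  15 173] c [628.5   2.1] wh [  2.4 256.3] a 7.6 z 20.3
slab pix [150 235  24  40 816] c [522.4 365.8] wh [49.6 96.7] a 88.4 z 17.1
slab pix [101 264  15  19  91] c [474.1 488.7] wh [22.4 44.4] a 72.8 z 19.0
slab pix [206 281  28  43 827] c [408.6 221.8] wh [49.  96.4] a 80.2 z 17.0
slab pix [363 281  21  11 165] c [ 448.4 -147.3] wh [48.7 24.5] a 90.0 z 17.2
```

View pics/t2.png

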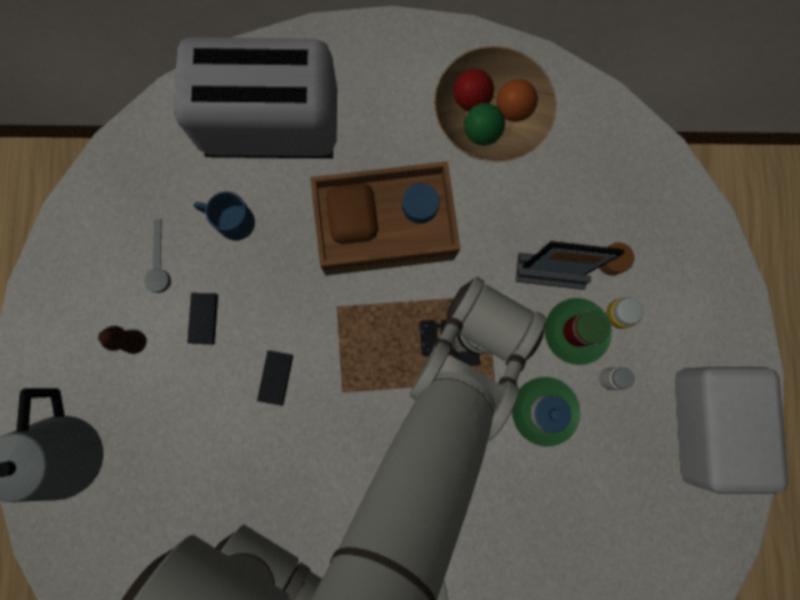

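The first slab is on the mat's right part at about (460,345), and the jar and bowl are centred on their plates at (585,331) and (550,413). I'm letting the slab go.

Call:
{"fn": "play_rows", "kwargs": {"moves": [{"slide":[0,0,0],"roll":0},{"slide":[0,0,0],"roll":0},{"slide":[0,0,0],"roll":0},{"slide":[0,0,-0.02],"roll":0},{"slide":[0,0,-0.04],"roll":0},{"slide":[0,0,-0.04],"roll":0},{"slide":[0,0,-0.03],"roll":0},{"slide":[0,0,0],"roll":0}], "fingers": 0.068}}

```text
t: 18.6
ee_pos: [487.0, -144.9, 141.3]
tcp_rot: [3.137, -0.008, 0.08]
contact_force: [-0.1, -0.3, -0.5]
gripper_width: 68.1
grip_force: 0.0
```

Run:
```python
from h import *
wslab(484,-144)
plan(408.5,222,140,-0.168)
```

```text
slab pix [ 284  176   61  114 6547] c [ 484.1 -143.6] wh [99.  49.5] a 4.3 z 17.1
at [ 485.4 -144.1  138.6] yaw 0.08 rpy [ 3.139 -0.004  0.08 ] q [-0.53  0.05  1.87  0.    1.22  0.96] w 68.3 f [-0.1  0.7 -0.1] t 18.6
tool shift mm [ -47.3 -371.    -1.4] rows 10 each [-0.0047 -0.0371 -0.0001] roll 0.248
```

Call:
{"fn": "play_rows", "kwargs": {"moves": [{"slide":[-0.0047,-0.0371,0],"roll":0},{"slide":[-0.0047,-0.0371,0],"roll":0},{"slide":[-0.0047,-0.0371,0],"roll":0},{"slide":[-0.0047,-0.0371,0],"roll":0},{"slide":[-0.0047,-0.0371,0],"roll":0},{"slide":[-0.0047,-0.0371,0],"roll":0},{"slide":[-0.0047,-0.0371,0],"roll":0},{"slide":[-0.0047,-0.0371,0],"roll":0},{"slide":[-0.0047,-0.0371,0],"roll":0},{"slide":[-0.0047,-0.0371,0],"roll":0}], "fingers": 0.08}}

```text
t: 19.65
ee_pos: [405.6, 223.8, 134.5]
tcp_rot: [3.141, 0.004, 0.08]
contact_force: [1.0, -0.0, -0.2]
gripper_width: 80.4
grip_force: 0.0
```

Call:
{"fn": "play_rows", "kwargs": {"moves": [{"slide":[0,0,0],"roll":0.1},{"slide":[0,0,0],"roll":0.1},{"slide":[0,0,0],"roll":0.048},{"slide":[0,0,0],"roll":0},{"slide":[0,0,0],"roll":0}]}}

```text
t: 20.15
ee_pos: [406.6, 222.4, 135.2]
tcp_rot: [3.141, 0.002, -0.167]
contact_force: [-0.5, -0.5, -0.3]
gripper_width: 80.0
grip_force: 0.0
```

Run:
```python
from h import *
wslab(408,222)
plan(408.5,222,7,-0.168)
```

```text
slab pix [ 284  168   62  117 6899] c [410.  223.9] wh [49.  99.3] a 80.0 z 17.1
at [406.8 222.4 135.5] yaw -0.167 rpy [ 3.141e+00  2.000e-03 -1.670e-01] q [ 0.24 -0.06  1.98  0.    1.22  1.98] w 80.2 f [0.2 0.6 0.4] t 20.2
tool shift mm [1.700e+00 1.000e-01 1.285e+02] rows 4 each [0.0004 0.     0.0321] roll 0.001
```

Call:
{"fn": "play_rows", "kwargs": {"moves": [{"slide":[0.002,-0.001,0.04],"roll":0},{"slide":[0,0,0.035],"roll":0},{"slide":[0,0,0.025],"roll":0},{"slide":[0,0,0.016],"roll":0},{"slide":[0,0,0.008],"roll":0},{"slide":[0,0,0.004],"roll":0},{"slide":[0,0,0],"roll":0}]}}

```text
t: 20.9
ee_pos: [409.9, 223.3, 8.7]
tcp_rot: [-3.142, -0.0, -0.168]
contact_force: [-0.3, -0.8, 0.7]
gripper_width: 80.2
grip_force: 0.0
```

Call:
{"fn": "play_rows", "kwargs": {"moves": [{"slide":[0,0,0],"roll":0},{"slide":[0,0,0],"roll":0},{"slide":[0,0,0],"roll":0},{"slide":[0,0,0],"roll":0},{"slide":[0,0,0],"roll":0}], "fingers": 0.04}}

```text
t: 21.4
ee_pos: [410.0, 223.3, 9.0]
tcp_rot: [-3.141, -0.001, -0.168]
contact_force: [-0.4, -1.0, 2.2]
gripper_width: 49.9
grip_force: 15.0
```

Run:
```python
from h import *
plan(477,-48.4,7,0.079)
```

```text
at [410.  223.3   9. ] yaw -0.168 rpy [-3.141e+00 -1.000e-03 -1.680e-01] q [ 0.24  0.16  2.05 -0.    0.93  1.98] w 49.9 f [-0.4 -1.   2.2] t 21.4
tool shift mm [111.5 256.7   2. ] rows 7 each [0.0159 0.0367 0.0003] roll -0.247
```

Call:
{"fn": "play_rows", "kwargs": {"moves": [{"slide":[0.004,0.0092,0],"roll":0},{"slide":[0.008,0.0183,0],"roll":0},{"slide":[0.008,0.0183,0],"roll":0},{"slide":[0.008,0.0183,0],"roll":0},{"slide":[0.008,0.0183,0],"roll":0},{"slide":[0.008,0.0183,0],"roll":0},{"slide":[0.008,0.0183,0],"roll":0},{"slide":[0.008,0.0183,0],"roll":0},{"slide":[0.008,0.0183,0],"roll":0},{"slide":[0.008,0.0183,0],"roll":0},{"slide":[0.008,0.0183,0],"roll":0},{"slide":[0.008,0.0183,0],"roll":0}]}}

```text
t: 22.6
ee_pos: [465.4, -0.5, 9.0]
tcp_rot: [-3.141, -0.0, -0.169]
contact_force: [-0.2, 3.3, 5.4]
gripper_width: 49.8
grip_force: 15.0
```

Call:
{"fn": "play_rows", "kwargs": {"moves": [{"slide":[0.008,0.0183,0],"roll":0},{"slide":[0.008,0.0183,0],"roll":0},{"slide":[0.004,0.0092,0],"roll":0},{"slide":[0,0,0],"roll":-0.06},{"slide":[0,0,0],"roll":-0.06},{"slide":[0,0,0],"roll":-0.06},{"slide":[0,0,0],"roll":-0.067},{"slide":[0,0,0],"roll":0}]}}

```text
t: 23.4
ee_pos: [477.7, -48.7, 9.0]
tcp_rot: [3.141, -0.001, 0.079]
contact_force: [-0.3, -1.2, 3.7]
gripper_width: 50.1
grip_force: 15.0
```

Call:
{"fn": "play_rows", "kwargs": {"moves": [{"slide":[0,0,0],"roll":0},{"slide":[0,0,0],"roll":0},{"slide":[0,0,0],"roll":0},{"slide":[0,0,-0.02],"roll":0},{"slide":[0,0,-0.04],"roll":0},{"slide":[0,0,-0.04],"roll":0},{"slide":[0,0,-0.03],"roll":0},{"slide":[0,0,0],"roll":0}], "fingers": 0.066}}

```text
t: 24.2
ee_pos: [480.3, -49.2, 143.3]
tcp_rot: [3.138, -0.008, 0.079]
contact_force: [0.5, -0.4, -1.0]
gripper_width: 65.8
grip_force: 0.0
```

Run:
```python
from h import *
wslab(477,-48);slabs()
plan(523,367,140,-0.025)
```

```text
slab pix [ 285  176   60  113 6493] c [477.6 -47.7] wh [99.3 49.9] a 4.2 z 17.1
slab pix [260 206 104  14 171] c [628.3   2.4] wh [  2.  254.4] a 7.5 z 20.1
slab pix [150 235  24  40 818] c [522.3 365.8] wh [49.3 96.7] a 88.5 z 16.9
slab pix [101 264  16  19  90] c [474.  488.4] wh [21.2 43.9] a 74.6 z 20.5
slab pix [323 280  22  16 290] c [445.5 -51.6] wh [36.5 49.6] a 4.0 z 17.3
slab pix [410 308  10  32  71] c [ 359.8 -245.1] wh [17.7 75.2] a 82.6 z 12.0
at [477.2 -48.1 138.6] yaw 0.079 rpy [ 3.141 -0.     0.079] q [-0.35 -0.02  1.94 -0.    1.22  1.14] w 66.1 f [-0.8 -0.   0. ] t 24.3
tool shift mm [  78.2 -410.3   -1.4] rows 11 each [ 0.0071 -0.0373 -0.0001] roll 0.104
```

Call:
{"fn": "play_rows", "kwargs": {"moves": [{"slide":[0.0071,-0.0373,0],"roll":0},{"slide":[0.0071,-0.0373,0],"roll":0},{"slide":[0.0071,-0.0373,0],"roll":0},{"slide":[0.0071,-0.0373,0],"roll":0},{"slide":[0.0071,-0.0373,0],"roll":0},{"slide":[0.0071,-0.0373,0],"roll":0},{"slide":[0.0071,-0.0373,0],"roll":0},{"slide":[0.0071,-0.0373,0],"roll":0},{"slide":[0.0071,-0.0373,0],"roll":0},{"slide":[0.0071,-0.0373,0],"roll":0},{"slide":[0.0071,-0.0373,0],"roll":0}], "fingers": 0.08}}

```text
t: 25.4
ee_pos: [521.2, 367.9, 135.5]
tcp_rot: [3.14, 0.004, 0.079]
contact_force: [0.5, -0.6, 0.0]
gripper_width: 80.0
grip_force: 0.0
```

Call:
{"fn": "play_rows", "kwargs": {"moves": [{"slide":[0,0,0],"roll":0.054},{"slide":[0,0,0],"roll":0.05},{"slide":[0,0,0],"roll":0},{"slide":[0,0,0],"roll":0}]}}

```text
t: 25.8
ee_pos: [521.8, 366.5, 136.6]
tcp_rot: [3.14, 0.003, -0.024]
contact_force: [-0.5, -0.7, 0.8]
gripper_width: 79.8
grip_force: 0.0
```

Run:
```python
from h import *
wslab(523,367)
plan(523.5,367.5,7,-0.026)
```

```text
slab pix [ 284  168   62  117 6805] c [524.4 368.6] wh [49.1 99.5] a 88.4 z 17.2
at [522.1 366.5 137.1] yaw -0.025 rpy [ 3.141e+00  2.000e-03 -2.500e-02] q [ 0.42  0.38  1.48 -0.    1.28  2.02] w 79.6 f [0.5 0.4 0.2] t 25.9
tool shift mm [  1.4  -1.1 130.1] rows 4 each [ 0.0003 -0.0003  0.0325] roll 0.001
```

Call:
{"fn": "play_rows", "kwargs": {"moves": [{"slide":[0.0015,-0.0012,0.04],"roll":0},{"slide":[0,0,0.035],"roll":0},{"slide":[0,0,0.026],"roll":0},{"slide":[0,0,0.016],"roll":0},{"slide":[0,0,0.008],"roll":0},{"slide":[0,0,0.004],"roll":0},{"slide":[0,0,0],"roll":0}]}}

```text
t: 26.55
ee_pos: [524.9, 368.4, 10.3]
tcp_rot: [-3.141, -0.001, -0.025]
contact_force: [0.1, 1.2, -0.0]
gripper_width: 80.1
grip_force: 0.0
```

Call:
{"fn": "play_rows", "kwargs": {"moves": [{"slide":[0,0,0],"roll":0},{"slide":[0,0,0],"roll":0},{"slide":[0,0,0],"roll":0},{"slide":[0,0,0],"roll":0},{"slide":[0,0,0],"roll":0}], "fingers": 0.04}}

```text
t: 27.05
ee_pos: [524.6, 368.3, 10.1]
tcp_rot: [-3.141, -0.001, -0.025]
contact_force: [-0.2, 0.0, 3.5]
gripper_width: 49.7
grip_force: 15.0
```

Run:
```python
from h import *
plan(469.5,46.3,7,0.079)
```

```text
at [524.6 368.3  10.1] yaw -0.025 rpy [-3.141e+00 -1.000e-03 -2.500e-02] q [ 0.42  0.55  1.54 -0.    1.06  2.02] w 49.7 f [-0.2  0.   3.5] t 27.1
tool shift mm [-47.  323.3   3.1] rows 9 each [-0.0052  0.0359  0.0003] roll -0.104
```

Call:
{"fn": "play_rows", "kwargs": {"moves": [{"slide":[-0.0014,0.0095,0],"roll":0},{"slide":[-0.0028,0.019,0],"roll":0},{"slide":[-0.0028,0.019,0],"roll":0},{"slide":[-0.0028,0.019,0],"roll":0},{"slide":[-0.0028,0.019,0],"roll":0},{"slide":[-0.0028,0.019,0],"roll":0},{"slide":[-0.0028,0.019,0],"roll":0},{"slide":[-0.0028,0.019,0],"roll":0},{"slide":[-0.0028,0.019,0],"roll":0},{"slide":[-0.0028,0.019,0],"roll":0},{"slide":[-0.0028,0.019,0],"roll":0},{"slide":[-0.0028,0.019,0],"roll":0}]}}

```text
t: 28.25
ee_pos: [486.7, 149.8, 10.1]
tcp_rot: [-3.141, -0.001, -0.026]
contact_force: [0.0, 2.2, 1.8]
gripper_width: 50.0
grip_force: 15.0
```

Call:
{"fn": "play_rows", "kwargs": {"moves": [{"slide":[-0.0028,0.019,0],"roll":0},{"slide":[-0.0028,0.019,0],"roll":0},{"slide":[-0.0028,0.019,0],"roll":0},{"slide":[-0.0028,0.019,0],"roll":0},{"slide":[-0.0028,0.019,0],"roll":0},{"slide":[-0.0014,0.0095,0],"roll":0},{"slide":[0,0,0],"roll":-0.052},{"slide":[0,0,0],"roll":-0.052},{"slide":[0,0,0],"roll":0}]}}

```text
t: 29.15
ee_pos: [469.0, 45.9, 10.1]
tcp_rot: [3.141, -0.001, 0.079]
contact_force: [-0.4, -2.3, 4.5]
gripper_width: 50.0
grip_force: 15.0
```

Call:
{"fn": "play_rows", "kwargs": {"moves": [{"slide":[0,0,0],"roll":0},{"slide":[0,0,0],"roll":0},{"slide":[0,0,0],"roll":0},{"slide":[0,0,-0.02],"roll":0},{"slide":[0,0,-0.04],"roll":0},{"slide":[0,0,-0.04],"roll":0},{"slide":[0,0,-0.04],"roll":0},{"slide":[0,0,-0.04],"roll":0},{"slide":[0,0,-0.04],"roll":0},{"slide":[0,0,0],"roll":0}], "fingers": 0.066}}

```text
t: 30.15
ee_pos: [471.8, 45.9, 235.6]
tcp_rot: [3.139, -0.01, 0.079]
contact_force: [1.2, 0.1, 0.4]
gripper_width: 66.0
grip_force: 0.0
```

Run:
```python
from h import *
W,f=wristworld();cv2.imwrite("pics/w5.png",f[:,:,::-1]);z=W[...,2]
rect(W,(z>12)&(z<24)&(abs(W[...,1])<250)&(f.astype(int).sum(2)<170)&(W[...,0]<560),"slab")
plan(615,-315,290,1.457)
c=grab("top");cv2.imwrite("pics/t3.png",cv2.resize(c["frame"][:,:,::-1],(800,600)))
W=world(c);z=W[...,2];v,u=np.mgrid[0:480,0:640]
d=(u>405)&(u<510)&(v>180)&(v<245)&(W[...,0]>560)
for lo,hi in((185,230),(30,50),(100,180)):
    p=W[d&(z>lo)&(z<hi)]
    if len(p):
        k=cv2.minAreaRect(p[:,:2].astype(np.float32));print(lo,len(p),k,p.min(0).round(),p.max(0).round())
```

```text
slab pix [ 293  167   46   89 3953] c [468.8  46.8] wh [98.9 49.6] a 4.4 z 17.2
slab pix [ 460  167   58   89 4130] c [ 483.9 -142.8] wh [99.2 51.1] a 5.1 z 17.1
slab pix [ 347  185   60   91 3877] c [452.2 -22.4] wh [50.3 99.7] a 86.0 z 17.2
at [470.2  46.2 232.3] yaw 0.079 rpy [ 3.14  -0.006  0.079] q [-0.16 -0.13  1.85 -0.    1.41  1.33] w 66.6 f [ 0.  -0.4 -0.5] t 30.2
tool shift mm [115.9 371.4 -57.7] rows 10 each [ 0.0116  0.0371 -0.0058] roll -1.378
185 481 ((622.5581665039062, -321.21563720703125), (123.84197998046875, 12.49146842956543), 83.62060546875) [ 611. -382.  185.] [ 634. -259.  215.]
30 848 ((626.413330078125, -359.7383117675781), (220.07510375976562, 113.0073013305664), 83.62142944335938) [ 560. -472.   30.] [ 673. -249.   50.]
100 514 ((618.454833984375, -321.329833984375), (125.46318054199219, 9.525010108947754), 80.63475036621094) [ 611. -384.  100.] [ 633. -259.  180.]
```

View pics/t3.png

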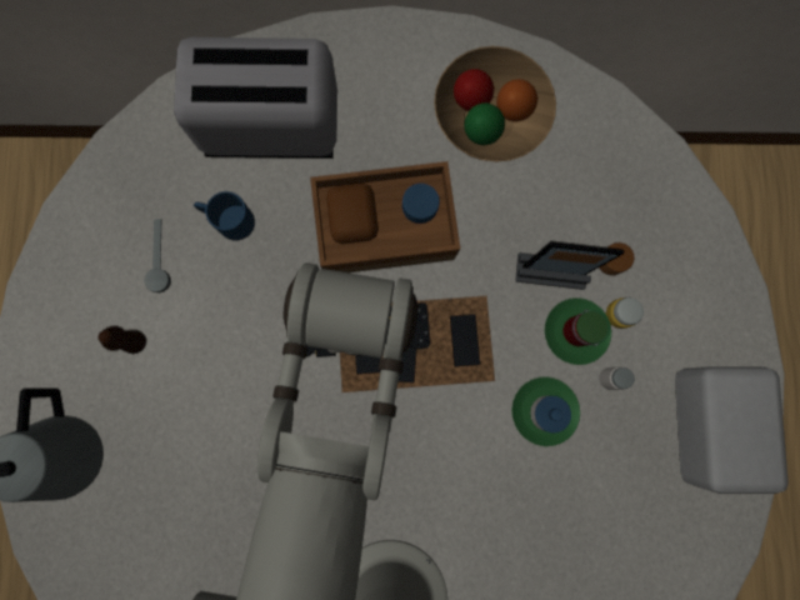

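Seen from above, the middle slab has been knocked to about (452,-22) mm, turned 8.5° from the mat. That is still well inside every limit: x about -23 mm, angle below 15°, no overhang. I'm leaving it and going on to the tablet at (570,255).

Call:
{"fn": "play_rows", "kwargs": {"moves": [{"slide":[0.0105,0.0338,-0.0041],"roll":0},{"slide":[0.0105,0.0338,-0.0041],"roll":0},{"slide":[0.0105,0.0338,-0.0041],"roll":0},{"slide":[0.0105,0.0338,-0.0041],"roll":0},{"slide":[0.0105,0.0338,-0.0041],"roll":0},{"slide":[0.0105,0.0338,-0.0041],"roll":0},{"slide":[0.0105,0.0338,-0.0041],"roll":0},{"slide":[0.0105,0.0338,-0.0041],"roll":0},{"slide":[0.0105,0.0338,-0.0041],"roll":0},{"slide":[0.0105,0.0338,-0.0041],"roll":0},{"slide":[0.0105,0.0338,-0.0041],"roll":0}], "fingers": 0.05}}

```text
t: 31.35
ee_pos: [612.4, -315.8, 271.4]
tcp_rot: [-3.138, 0.004, 0.078]
contact_force: [0.0, -0.3, -0.0]
gripper_width: 50.0
grip_force: 0.0
```

Call:
{"fn": "play_rows", "kwargs": {"moves": [{"slide":[0,0,0],"roll":-0.138},{"slide":[0,0,0],"roll":-0.138},{"slide":[0,0,0],"roll":-0.138},{"slide":[0,0,0],"roll":-0.138},{"slide":[0,0,0],"roll":-0.138},{"slide":[0,0,0],"roll":-0.138},{"slide":[0,0,0],"roll":-0.138},{"slide":[0,0,0],"roll":-0.138},{"slide":[0,0,0],"roll":-0.138},{"slide":[0,0,0],"roll":-0.138},{"slide":[0,0,0],"roll":0},{"slide":[0,0,0],"roll":0}]}}

```text
t: 32.55
ee_pos: [612.4, -314.6, 272.5]
tcp_rot: [-3.139, -0.002, 1.455]
contact_force: [-0.8, -0.3, 0.5]
gripper_width: 50.3
grip_force: 0.0
```

Run:
```python
from h import *
W,f=wristworld();cv2.imwrite("pics/w6.png",f[:,:,::-1]);z=W[...,2]
rect(W,(z>203)&(z<220)&(abs(W[...,0]-622)<40)&(abs(W[...,1]+321)<90),"tab")
plan(622.5,-321.2,182,1.459)
```

```text
tab pix [ 324  171   16  173 2517] c [ 622.9 -320.7] wh [124.8  10.1] a 83.8 z 210.7
at [ 612.6 -314.8  273.1] yaw 1.456 rpy [-3.139e+00 -1.000e-03  1.456e+00] q [-0.65  0.43  1.15 -0.    1.56 -0.53] w 49.8 f [-0.4 -0.4 -0.1] t 32.6
tool shift mm [-5.2 10.6 91.1] rows 3 each [-0.0017  0.0035  0.0304] roll -0.003
```

View pics/w6.png

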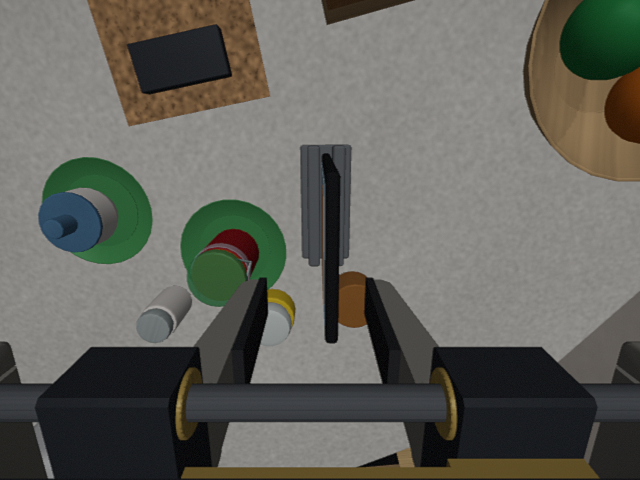

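The tablet stands edge-on at (331,245) between the fingers and needs about 10 mm of tool +y.

Call:
{"fn": "play_rows", "kwargs": {"moves": [{"slide":[-0.005,0.0106,0],"roll":0},{"slide":[0,0,0],"roll":0},{"slide":[0,0,0.03],"roll":0},{"slide":[0,0,0.03],"roll":0},{"slide":[0,0,0.02],"roll":0},{"slide":[0,0,0.01],"roll":0},{"slide":[0,0,0],"roll":0}]}}

```text
t: 33.3
ee_pos: [622.0, -320.5, 182.8]
tcp_rot: [-3.139, -0.002, 1.458]
contact_force: [-0.1, -0.4, 0.2]
gripper_width: 49.9
grip_force: 0.0
```

Call:
{"fn": "play_rows", "kwargs": {"moves": [{"slide":[0,0,0],"roll":0},{"slide":[0,0,0],"roll":0},{"slide":[0,0,0],"roll":0},{"slide":[0,0,0],"roll":0},{"slide":[0,0,0],"roll":0},{"slide":[0,0,0],"roll":0}], "fingers": 0.002, "force": 40}}

```text
t: 33.9
ee_pos: [622.9, -321.3, 185.1]
tcp_rot: [-3.142, 0.0, 1.459]
contact_force: [-0.1, -0.0, 1.7]
gripper_width: 9.4
grip_force: 40.0
```

Call:
{"fn": "play_rows", "kwargs": {"moves": [{"slide":[0,0,-0.01],"roll":0},{"slide":[0,0,-0.015],"roll":0},{"slide":[0,0,-0.015],"roll":0},{"slide":[0,0,-0.015],"roll":0},{"slide":[0,0,-0.01],"roll":0},{"slide":[0,0,0],"roll":0},{"slide":[0,0,0],"roll":0}]}}

```text
t: 34.6
ee_pos: [623.0, -321.2, 249.7]
tcp_rot: [3.142, 0.0, 1.459]
contact_force: [-0.7, 0.4, -3.1]
gripper_width: 9.4
grip_force: 40.0
```

Run:
```python
from h import *
plan(593.7,-2.3,240,1.702)
```

```text
at [ 623.  -321.2  249.7] yaw 1.459 rpy [3.142 0.    1.459] q [-0.65  0.47  1.15 -0.    1.53 -0.54] w 9.4 f [-0.7  0.4 -3.1] t 34.6
tool shift mm [313.7 -64.7   9.7] rows 8 each [ 0.0392 -0.0081  0.0012] roll -0.243
```

Call:
{"fn": "play_rows", "kwargs": {"moves": [{"slide":[0.004,-0.015,0],"roll":0},{"slide":[0.012,-0.025,0],"roll":0},{"slide":[0.022,-0.015,0],"roll":0},{"slide":[0.03,-0.0097,0],"roll":0},{"slide":[0.034,0,0],"roll":0},{"slide":[0.034,0,0],"roll":0},{"slide":[0.034,0,0],"roll":0},{"slide":[0.034,0,0],"roll":0},{"slide":[0.034,0,0],"roll":0},{"slide":[0.034,0,0],"roll":0},{"slide":[0.025,0,0],"roll":0},{"slide":[0.0167,0,0],"roll":0}]}}

```text
t: 35.8
ee_pos: [593.2, -0.2, 248.6]
tcp_rot: [-3.14, -0.001, 1.46]
contact_force: [0.0, -0.5, -3.1]
gripper_width: 9.7
grip_force: 40.0
```

Call:
{"fn": "play_rows", "kwargs": {"moves": [{"slide":[0,0,0],"roll":-0.06},{"slide":[0,0,0],"roll":-0.06},{"slide":[0,0,0],"roll":-0.06},{"slide":[0,0,0],"roll":-0.063},{"slide":[0,0,0],"roll":0},{"slide":[0,0,0],"roll":0}]}}

```text
t: 36.4
ee_pos: [593.5, -2.5, 249.2]
tcp_rot: [-3.141, -0.0, 1.7]
contact_force: [0.4, -0.7, -2.0]
gripper_width: 10.0
grip_force: 40.0
```

Run:
```python
from h import *
plan(593.7,-2.3,174,1.702)
c=grab("scene");W=world(c);z=W[...,2]
cv2.imwrite("pics/s4.png",cv2.resize(c["frame"][:,:,::-1],(800,600)))
```

```text
at [593.5  -2.5 249.2] yaw 1.7 rpy [-3.141 -0.     1.7  ] q [-0.21  0.19  1.5  -0.    1.46 -0.34] w 10.0 f [ 0.4 -0.7 -2. ] t 36.4
tool shift mm [ 0.2  0.2 75.2] rows 2 each [0.0001 0.0001 0.0376] roll -0.002
```

View pics/s4.png

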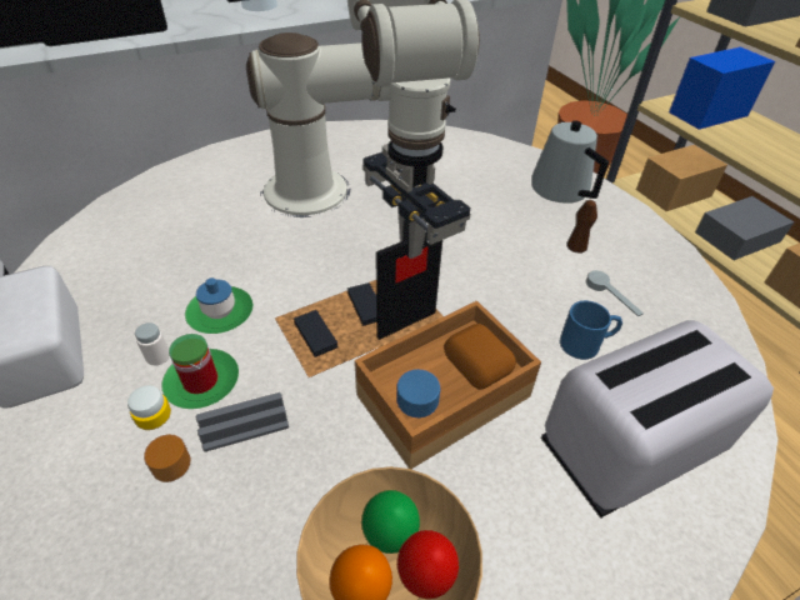

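The tablet hangs upright at (408,285), screen towards the mat, just in front of the trays. I'm lowering it.

Call:
{"fn": "play_rows", "kwargs": {"moves": [{"slide":[0,0,0.02],"roll":0},{"slide":[0,0,0.02],"roll":0},{"slide":[0,0,0.015],"roll":0},{"slide":[0,0,0.01],"roll":0},{"slide":[0,0,0.006],"roll":0},{"slide":[0,0,0.003],"roll":0},{"slide":[0,0,0.001],"roll":0},{"slide":[0,0,0],"roll":0},{"slide":[0,0,0],"roll":0}]}}

```text
t: 37.35
ee_pos: [594.2, -2.3, 175.5]
tcp_rot: [3.14, 0.0, 1.702]
contact_force: [0.5, -0.1, -2.6]
gripper_width: 9.7
grip_force: 40.0
```

Run:
```python
from h import *
plan(593.7,-2.3,174,1.702)
c=grab("scene");W=world(c);z=W[...,2];f=c["frame"].astype(int)
v,u=np.mgrid[0:480,0:640]
m=(f.sum(2)<150)&(u>290)&(u<360)&(v>180)&(v<290)&(z>-5)&(abs(W[...,0]-595)<15)
p=W[m];print(len(p),p.min(0),p.max(0),np.median(p,0))
```

```text
at [594.2  -2.3 175.5] yaw 1.702 rpy [3.14  0.    1.702] q [-0.21  0.24  1.58  0.    1.32 -0.34] w 9.7 f [ 0.5 -0.1 -2.6] t 37.4
tool shift mm [ 0.1 -0.5  1.5] rows 1 each [ 0.0001 -0.0005  0.0015] roll -0.000
2127 [580.23704311 -65.76081023  58.12351706] [609.94543965  58.13054976 312.96395474] [600.52407623 -17.79262334 138.03557438]
```

Call:
{"fn": "play_rows", "kwargs": {"moves": [{"slide":[0,0,0.001],"roll":0},{"slide":[0,0,0.001],"roll":0},{"slide":[0,0,0.0005],"roll":0},{"slide":[0,0,0],"roll":0},{"slide":[0,0,0],"roll":0}]}}

```text
t: 37.9
ee_pos: [594.2, -2.3, 173.1]
tcp_rot: [3.14, 0.0, 1.702]
contact_force: [0.1, 0.6, 2.7]
gripper_width: 9.7
grip_force: 40.0
```

Contact with the table: the force reading went from -2.6 to +2.7 N. Now I open the fingers a little and guide the tablet back onto the trays.

Call:
{"fn": "play_rows", "kwargs": {"moves": [{"slide":[0,0,0],"roll":0},{"slide":[0,0,0],"roll":0},{"slide":[0,0,0],"roll":0},{"slide":[0,0.005,0],"roll":0},{"slide":[0,0.005,0],"roll":0},{"slide":[0,0.005,0],"roll":0},{"slide":[0,0.005,0],"roll":0},{"slide":[0,0.005,0],"roll":0},{"slide":[0,0.005,0],"roll":0}], "fingers": 0.028}}

```text
t: 38.8
ee_pos: [624.0, 1.8, 172.2]
tcp_rot: [3.141, -0.0, 1.702]
contact_force: [1.2, -0.1, 0.3]
gripper_width: 28.0
grip_force: 0.0
```

Call:
{"fn": "play_rows", "kwargs": {"moves": [{"slide":[0,0.005,0],"roll":0},{"slide":[0,0.005,0],"roll":0},{"slide":[0,0.005,0],"roll":0},{"slide":[0,0.005,0],"roll":0},{"slide":[0,0.004,0],"roll":0},{"slide":[0,0.002,0],"roll":0},{"slide":[0,0,0],"roll":0},{"slide":[0,0,0],"roll":0}]}}

```text
t: 39.6
ee_pos: [649.2, 5.1, 172.1]
tcp_rot: [-3.141, -0.0, 1.702]
contact_force: [1.0, -0.2, -0.1]
gripper_width: 27.9
grip_force: 0.0
```

Run:
```python
from h import *
plan(593.7,-2.3,174,1.702)
c=grab("scene")
cv2.imwrite("pics/s5.png",cv2.resize(c["frame"][100:340,260:500,::-1],(600,600)))
```

```text
at [649.2   5.1 172.1] yaw 1.702 rpy [-3.141 -0.     1.702] q [-0.18  0.38  1.42 -0.    1.35 -0.31] w 27.9 f [ 1.  -0.2 -0.1] t 39.6
tool shift mm [ -0.1 -56.   -1.9] rows 2 each [-0.     -0.028  -0.0009] roll -0.000
```

View pics/s5.png

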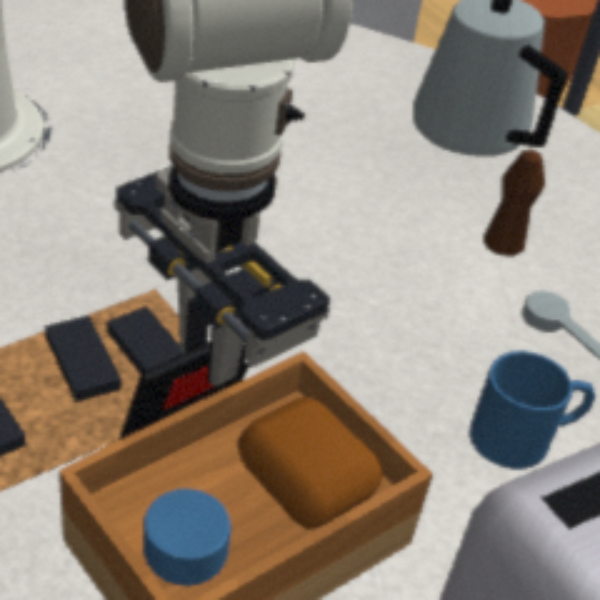

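The tablet leans back onto the trays' edge at about (180,390), and the fingers are around its top. I'm withdrawing upwards.

Call:
{"fn": "play_rows", "kwargs": {"moves": [{"slide":[0,0,0],"roll":0},{"slide":[0,0,0],"roll":0},{"slide":[0,0,-0.01],"roll":0},{"slide":[0,0,-0.015],"roll":0},{"slide":[0,0,-0.02],"roll":0},{"slide":[0,0,-0.03],"roll":0},{"slide":[0,0,-0.03],"roll":0},{"slide":[0,0,-0.03],"roll":0},{"slide":[0,0,0],"roll":0}], "fingers": 0.036}}

```text
t: 40.55
ee_pos: [651.7, 4.7, 315.0]
tcp_rot: [3.13, 0.004, 1.702]
contact_force: [0.1, 0.4, 1.3]
gripper_width: 36.0
grip_force: 0.0
```

Call:
{"fn": "play_rows", "kwargs": {"moves": [{"slide":[-0.03,0,0],"roll":0},{"slide":[-0.04,0,0],"roll":0},{"slide":[-0.04,0,0],"roll":0},{"slide":[-0.04,0,0],"roll":0},{"slide":[-0.04,0,0],"roll":0},{"slide":[-0.04,0,0],"roll":0},{"slide":[-0.04,-0.04,0],"roll":0},{"slide":[-0.04,-0.04,0],"roll":0},{"slide":[-0.04,-0.04,0],"roll":0},{"slide":[-0.04,-0.04,0],"roll":0},{"slide":[0,0,0],"roll":0},{"slide":[0,0,0],"roll":0}]}}

```text
t: 41.75
ee_pos: [557.0, -382.3, 307.2]
tcp_rot: [3.141, -0.001, 1.7]
contact_force: [0.0, 0.1, -0.0]
gripper_width: 35.9
grip_force: 0.0
```

Run:
```python
from h import *
plan(593.7,-2.3,174,1.702)
c=grab("top");slabs(c);cv2.imwrite("pics/t6.png",cv2.resize(c["frame"][:,:,::-1],(800,600)))
W=world(c);z=W[...,2];v,u=np.mgrid[0:480,0:640]
m=(u>255)&(u<370)&(v>170)&(v<245)&(abs(W[...,1])<90)&(z>10)&(W[...,0]>570)&(W[...,0]<680)
m&=~((z>90)&(z<108)&(W[...,0]>626))|(z>110)
p=W[m];n=np.array([.991,.1305]);t=(p[:,:2]-[628.4,2.3])@n
q=p[:,2];k=q>110;print(len(p),k.sum())
for lo in range(20,200,20):
    s=(q>=lo)&(q<lo+20)
    if s.sum(): print(lo,s.sum(),np.median(t[s]).round(1),np.median(q[s]).round(1))
s=q>110;A=np.polyfit(q[s],t[s],1);print("slope",A,p[s].min(0),p[s].max(0))
g=c["frame"].astype(int);r,gg,b=g[...,0],g[...,1],g[...,2]
rect(W,(z>62)&(z<110)&(W[...,1]<-240)&(W[...,0]<560)&(W[...,0]>250)&(W[...,1]>-420),"jarbowl")
rect(W,(gg>r*1.6)&(gg>b*1.3)&(z<25)&(u>390)&(v>200),"plate")
```

```text
at [ 557.  -382.3  307.2] yaw 1.7 rpy [ 3.141e+00 -1.000e-03  1.700e+00] q [-0.78  0.38  1.15  0.    1.61 -0.91] w 35.9 f [ 0.   0.1 -0. ] t 41.8
tool shift mm [372.1  85.3 133.2] rows 10 each [0.0372 0.0085 0.0133] roll -0.002
slab pix [289 221  50  10 170] c [595.2  -2.7] wh [  6.6 121. ] a 7.8 z 20.0
slab pix [360 251  24  42 851] c [ 483.5 -144.8] wh [100.  50.] a 4.6 z 17.1
slab pix [282 257  24  42 849] c [468.1  45.3] wh [100.  50.] a 4.6 z 17.1
slab pix [101 264  15  19  92] c [474.1 488.3] wh [23.2 43.8] a 74.9 z 21.2
slab pix [311 264  23  42 846] c [451.8 -24.3] wh [50.  99.5] a 85.6 z 17.2
2798 1355
20 218 -30.2 30.4
40 396 -21.1 55.3
60 287 -18.3 68.7
80 291 -12.7 90.3
100 279 -7.1 109.5
120 248 -2.2 130.1
140 266 3.6 150.8
160 288 9.6 170.2
180 421 17.3 190.6
slope [  0.27473271 -35.68999007] [613.79708252 -61.28685306 110.08208232] [679.71746136  89.18063081 197.40239766]
jarbowl pix [457 248  32  29 701] c [ 502.5 -368.2] wh [61.4 59.6] a 89.1 z 98.4
plate pix [ 437  239   51   52 1092] c [ 505.4 -363.7] wh [115.7 126.1] a 43.6 z 7.1
plate pix [410 303  41  43 738] c [ 370.3 -274. ] wh [ 58.5 124.8] a 46.8 z 7.0
```

View pics/t6.png

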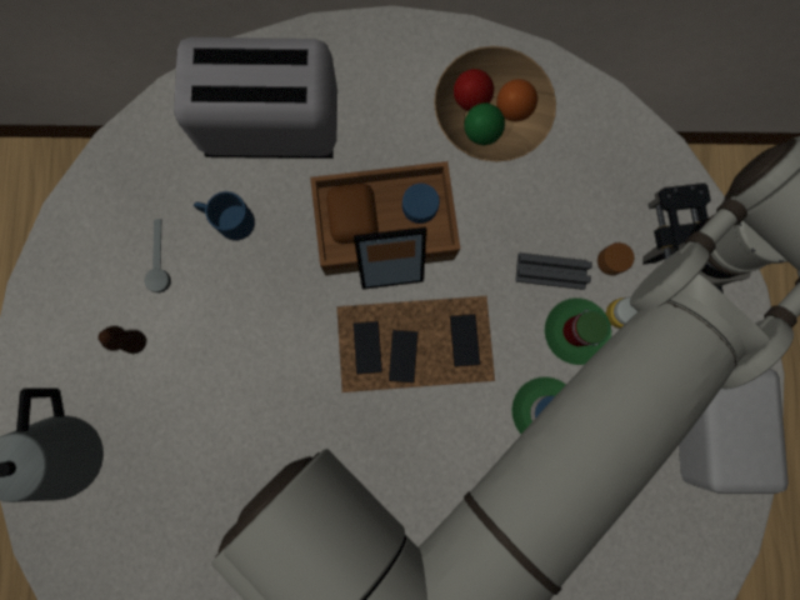

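The tablet leans on the trays at (392,258) at about 0.28 rad. All three slabs lie on the mat, and the jar and bowl are on their plates. Nothing is being touched, so I'm handing in.

```bash
python3 -c "
from h import *
print(close_job())"
```

```text
the job is handed in; nothing more can be done
None
```

I handed the job in with no verdict shown; by my last measurements everything is in place: jar and bowl centred on the plates, three slabs flat on the mat (the middle one was knocked aside, about 9° off square, within the 15° limit), tablet leaning about 15.5° on the trays with its screen to the mat, and the robot clear.

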